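# Set the launch lip of a domino run

## Task

With the fingertips, push the loose plywood plate on the raised white step until it lies flush along the step's back rail and sticks out about 4 cm over the end of the step that faces the low white step, as a lip for the domino run to drop from. Only push it: it must stay flat on the step and not be picked up. Leave the standing wooden blocks, the tape roll and the mug as they are.

Things in the scene. Friction and masses are not known exactly. Their poses are not given: they have to be found in the camera images.
- step: Fixed raised white step, 230 (own x) by 340 (own y) by 60 mm high, position and yaw (to 0.25 rad) vary; origin at the centre of its underside, x away from the robot, y to its left, z up. A fixed wooden back rail, 12 mm thick, 14 mm high, runs the whole length of its top, face towards the robot at own x = +60 mm; blocks stand behind it. Both ends (own y +170, -170 mm) are open.
- plate_center (a point): Centre (half-way up) and mass centre of the loose plywood plate lying on the step in front of the rail: 90 (own x) by 160 (own y) by 8 mm thick, 50 to 105 g. Starts clear of the rail, turned up to 0.15 rad; own y about along the step's y, z up. Flush with the rail its centre is at step x = +15 mm; sticking out 40 mm, at step y = +130 or -130 mm. Tips off at 80 mm overhang.
- plate: The same plywood plate; origin at the centre of its underside.
- lower_step: Fixed low white step, 140 by 120 (own y) by 30 mm high, two wooden blocks standing on it; origin at the centre of its underside. It stands beyond one end of the raised step, about 330 mm from that step's centre along its +y or -y, with a gap of 90 to 110 mm between them. The plate is pushed towards it, out over the gap.
- tray: Fixed shallow grey tray, 160 by 130 by 35 mm, with wooden blocks lying in it, beyond the other end of the raised step; origin at the centre of its underside.
- block0: Loose standing wooden block, 10 by 25 mm and 50 mm high, 12 g, easily toppled; origin at the centre of its underside; stands on the raised step's strip behind the rail. Leave alone.
- block1: Loose standing wooden block, 10 by 25 mm and 50 mm high, 12 g, easily toppled; origin at the centre of its underside; stands on the raised step's strip behind the rail. Leave alone.
- block2: Loose standing wooden block, 10 by 25 mm and 50 mm high, 12 g, easily toppled; origin at the centre of its underside; stands on the raised step's strip behind the rail. Leave alone.
- block3: Loose standing wooden block, 10 by 25 mm and 50 mm high, 12 g, easily toppled; origin at the centre of its underside; stands on the low step. Leave alone.
- block4: Loose standing wooden block, 10 by 25 mm and 50 mm high, 12 g, easily toppled; origin at the centre of its underside; stands on the low step. Leave alone.
- tape: Loose empty cardboard tape roll lying flat on the table beyond the step, 90 mm across, 24 mm high; origin at the centre of its underside. Leave alone.
- mug: Loose white mug, 80 mm across and 90 mm high, on the table beyond the step; origin at the centre of its underside. Leave alone.
Mind the look-alikes: they are no part of the job. There is more than one size of the plate; the job needs the largest. What is shaped like the lower_step but turquoise is not meant.

How it is judged:
By the outcome, as a careful person would: the job done as asked, in the order asked, and still so for the second after the job is handed in, with the robot touching nothing.
It also fails if it takes over 48 s, if anything falls off the work surface, if the arm or the gripper's body presses on something with over 40 N, if the wrist force passes 120 N, or if a joint passes its speed limit or range.

## Robot

A 6-joint arm with a two-finger parallel gripper is mounted at the origin on the work surface. World frame = base frame: x ahead of the robot, y to its left, z up, the work surface at z = 0. Lengths are in m, angles in degrees, forces in N, time in s.
With the tool pointing down it reaches from about 0.375 to 0.9 m from the base axis. Payload 3.1 kg.
Tool frame: the origin (TCP) lies at the very end of the fingers, on their centre line; the grasp point (between the pads) lies 19 mm behind it (bot.hold_point_z is the z of the grasp point in the tool frame, in m); z points along the fingers, y is the direction in which the jaws open and shut (so a half turn about z gives the same grasp; the last joint's range is limited). The gripper opens to 87 mm and grips with 3 to 60 N. Pads are 19 mm wide; open, the fingers measure 117 mm over their backs; the gripper's body (75 mm by 190 mm) begins 51 mm behind the grasp point.
Start: joints at [-10.227, 30.224, 82.088, -0, 67.689, -10.227], TCP at [0.625, 0, 0.223] pointing down, gripper open.
Joint ranges: [-176.69, 176.69], [-43.24, 126.21], [12.49, 139.97], [-82, 262], [0, 151.66], [-163.58, 163.58]. Speed limits (degrees/s): [159.86, 159.86, 180, 180, 180, 180].

## Interface

Orientations are given as a 3x3 rotation matrix whose columns are the frame's x, y, z axes.
In Python, from rig import bot gives the robot as it stands.
- The arm moves only by the tool servo_tool, never from a script. Its argument "increments" is a list of rows, each a list of 3 entries, a list of its own where there are three numbers: the closure, from 0 (fully open) to 1 (shut), then the shift along the tool's x, y, z in mm, then the turn about the tool's z in degrees. In form: [[claw, [x, y, z], turn], ...]. A call has 1 to 5 rows; each row shifts and turns the commanded pose from where the row before left it, along the tool's axes as they then stand; what a row does not reach is not made up. A row lasts 1/8 s, in which the tool goes at most 62.5 mm and 10.7 degrees, less where a joint would pass 70% of its speed; a pose out of reach is approached as far as the arm can. A call with a gripper value outside its range is refused whole. The fingers move at their own pace and stop on an object; the grip force is fixed at half the most. Time passes only in rows, so rows that do not move let the fingers close. It gives the time, the measured TCP pose, the force and the opening at its end, in the units of the state.
- bot.read_state(): the state, without advancing time (a new reading comes with each control period).
- bot.capture(name): name is "scene" or "side" or "wrist"; returns (picture, depth): 384x512x3 uint8, blue, green, red; 384x512 float32, m along the optical axis (not along the pixel's ray), 0 where there is no reading.
- bot.camera_info(name): a dict with "K" (3x3 intrinsics, pixels), "R" (3x3) and "t" (3): a world point X has camera coordinates R X + t; the wrist camera has in their place "mount" (4x4, takes a point from camera to tool coordinates, whose origin is the TCP and whose axes are the flange's). Camera axes: x right, y down, z forward; pixel columns grow to the right and rows downward; lengths in m; the calibration is good to about 2 mm. A picture is of the moment at which its call begins: read the wrist's pose just before it. camera_info takes no time and is no camera call.
- bot.hand_in(): hands the job in, once; it reports no verdict.
Trained networks look in the newest picture that a camera, given by its name, has taken for a name from the list of things; names that differ only in an ending like _2 or _b are one class to them, and where a whole thing is asked for, a point or a joint stands for the part that bears it (a point fixed in the world has none). Each returns a list of dicts, best first, with "p" (0 to 1); they miss things now and then, are a little off and sometimes report something else, mostly with a low value. They report only what shows in the picture. A call takes as long as a camera call. They do not tell look-alikes from the thing itself.
- bot.find_in(camera, thing): "bbox" ([left, top, right, bottom] in pixels, round what is visible of it).
- bot.trace(camera, thing): "region" (384x512 bool, what is visible of it) and "bbox" ([left, top, right, bottom] in pixels, round what is visible of it).
The state is a dict: "time_s": time; "joint_positions": joint angles; "qvel": joint speeds; "tau": joint torques, N m; "position": TCP position; "tcp_rot": TCP orientation; "force": force on the tool from outside, world axes, zero at the start; "moment": the same for the moment, N m; "opening": opening from 0.0 (shut) to 1.0 (fully open).
Only numpy, scipy, OpenCV 4.12 (cv2) and the standard library are available. Lean on these libraries where they do the work, as an engineer would, in place of code of your own. Each camera call takes 0.05 s, during which the arm holds its last target.

## Working session

There is one attempt and no reset: what is moved stays moved. The work goes in short steps, Python scripts to look and compute and a tool call to move; the robot and the scene stay as the last step left them, time stands still between calls to the robot, and variables do not carry over. Pictures are saved under pics/ and viewed, and the job is handed in when it is done.

Besides the shell and the picture viewer there is one more tool, called after ">>>" by a JSON object that holds its "method" and its "body". servo_tool: Moves the arm, as the interface text tells. Its arguments: {"type":"object","properties":{"increments":{"type":"array","items":{"type":"array"}}},"required":["increments"]}

```bash
mkdir -p pics
python3 - <<'E'
from rig import bot
import cv2
s=bot.read_state(); print({k:s[k] for k in ('time_s','position','tcp_rot','force','opening')})
for c in ('scene','side'):
    p,d=bot.capture(c); cv2.imwrite(f'pics/{c}0.png',p); 
    import numpy as np; np.save(f'pics/{c}0.npy',d)
    for t in ('plate','step','lower_step'):
        print(c,t,[(r['bbox'],round(r['p'],2)) for r in bot.find_in(c,t)])
E
```

```text
{'time_s': 0.0, 'position': array([6.24263614e-01, 1.81570538e-04, 2.21556492e-01]), 'tcp_rot': array([[-1.26208037e-05,  9.99997723e-01, -2.13375704e-03],
       [ 9.99999913e-01,  1.35083134e-05,  4.15923661e-04],
       [ 4.15951538e-04, -2.13375160e-03, -9.99997637e-01]]), 'force': array([ 0.23019043, -0.07888643,  0.171507  ]), 'opening': 0.9996765336351514}
scene plate [([305.2, 169.6, 335.0, 185.7], 0.69), ([221.7, 171.4, 285.4, 202.3], 0.6), ([223.1, 144.3, 252.2, 159.2], 0.6)]
scene step [([172.4, 152.2, 313.7, 242.1], 0.82)]
scene lower_step [([378.0, 176.7, 424.3, 219.5], 0.91), ([322.1, 208.3, 379.9, 256.2], 0.62), ([338.6, 206.0, 352.8, 229.3], 0.25)]
side plate [([217.3, 268.7, 242.4, 304.4], 0.88), ([226.7, 184.3, 272.6, 222.3], 0.73), ([163.0, 213.5, 193.4, 232.9], 0.72)]
side step [([202.5, 164.1, 315.6, 270.3], 0.85)]
side lower_step [([178.0, 146.9, 228.6, 184.3], 0.57), ([120.7, 156.5, 171.3, 196.7], 0.55)]
```

View pics/scene0.png

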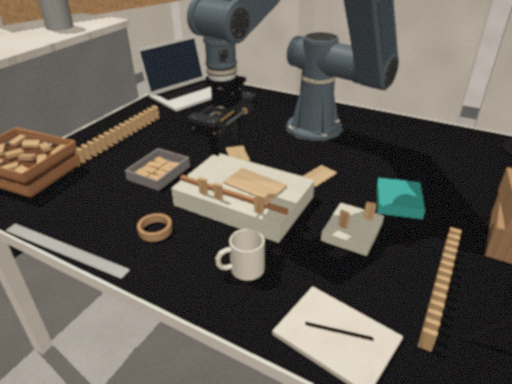

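View pics/side0.png

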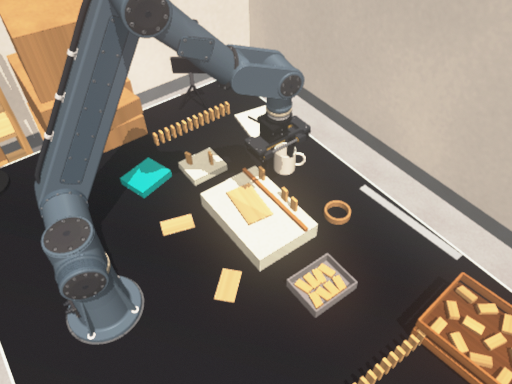

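The scene picture shows three plywood plates: one on the raised step at (253,185), and two on the table at (237,152) and (319,176). The white low step with two blocks is at (352,230), and the turquoise look-alike is at (400,198). The plate on the step looks largest. I'll measure it and check an enlarged crop.

```bash
cat > h.py <<'E'
import numpy as np, cv2
from rig import bot
def cloud(cam,d):
    i=bot.camera_info(cam);K,R,t=map(np.array,(i['K'],i['R'],i['t']))
    v,u=np.mgrid[:384,:512]
    c=np.stack([(u-K[0,2])/K[0,0]*d,(v-K[1,2])/K[1,1]*d,d],-1)
    X=(c-t)@R; X[d<=0]=np.nan
    return X
def top(cam,d,mask,zlo,zhi):
    X=cloud(cam,d); z=X[...,2]; return X[mask&(z>zlo)&(z<zhi)]
def rect(P):
    (c,s,a)=cv2.minAreaRect((P[:,:2]*1000).astype(np.float32)); return np.round(c,1),np.round(s,1),round(a,2),np.round(np.median(P[:,2])*1000,1)
E
python3 - <<'E'
from h import *
for c in ('side','scene'):
    p,d=bot.capture(c)
    info=bot.camera_info(c); print(c,'campos',-np.array(info['R']).T@np.array(info['t']))
    X=cloud(c,d)
    for t in ('plate','step','lower_step','tray'):
        for r in bot.trace(c,t):
            P=X[r['region']]; P=P[~np.isnan(P[:,0])]
            zm=np.median(P[:,2]); 
            print(t,round(r['p'],2),np.round(r['bbox']),len(P),'zmed',zm.round(4))
            if t=='plate' : Q=P[abs(P[:,2]-zm)<.006]
            elif t=='step': Q=P[abs(P[:,2]-.060)<.004]
            elif t=='lower_step': Q=P[abs(P[:,2]-.030)<.005]
            else: Q=P
            if len(Q)>10: print('   rect',*rect(Q))
    q=p[140:280,140:400] if c=='scene' else p[130:310,100:340]
    cv2.imwrite(f'pics/{c}_crop.png',cv2.resize(q,None,fx=3,fy=3,interpolation=cv2.INTER_CUBIC))
E
```

```text
side campos [-0.01627577 -0.78951571  1.15950619]
plate 0.89 [227. 186. 273. 221.] 975 zmed 0.0658
   rect [533.   28.3] [165.   90.3] 83.03 65.8
plate 0.73 [163. 215. 197. 234.] 446 zmed 0.0032
   rect [317.1 140.9] [ 65.3 106. ] 72.95 3.2
plate 0.6 [216. 269. 243. 304.] 623 zmed 0.0036
   rect [ 323.4 -154.2] [108.   60.8] 42.44 3.6
step 0.6 [187. 152. 192. 167.] 78 zmed 0.0578
   rect [487.1 346.2] [ 6.7 25. ] 21.16 60.3
step 0.58 [201. 164. 316. 269.] 5602 zmed 0.0575
   rect [542.3  -1.9] [342.  230.9] 89.9 58.6
lower_step 0.74 [183. 151. 228. 188.] 950 zmed 0.0266
   rect [526.8 317.8] [141.1 123.1] 1.37 28.0
lower_step 0.74 [119. 158. 172. 196.] 1163 zmed 0.0266
   rect [333.  394.2] [141.6 125.1] 15.93 28.1
tray 0.73 [202. 164. 318. 271.] 5690 zmed 0.0575
   rect [564.6  28.5] [408.3 278.3] 89.97 57.5
tray 0.6 [286. 251. 356. 316.] 2589 zmed 0.0148
   rect [ 551.3 -315. ] [153.5 186.5] 89.81 14.8
scene campos [1.40749144 0.51905203 0.73920963]
plate 0.85 [304. 168. 339. 184.] 326 zmed 0.004
   rect [318.1 146.1] [ 62.3 111. ] 73.13 4.0
plate 0.58 [224. 170. 288. 204.] 1164 zmed 0.0665
   rect [532.9  31.4] [170.4 102.6] 82.56 66.7
plate 0.46 [228. 148. 251. 157.] 203 zmed 0.0038
   rect [ 326.8 -148.1] [105.   59.6] 44.26 3.8
step 0.59 [173. 154. 314. 241.] 6009 zmed 0.0579
   rect [545.    1.9] [343.4 236.1] 89.85 58.8
step 0.24 [217. 227. 267. 279.] 1698 zmed 0.0557
   rect [792.1 144.8] [ 77.4 104.6] 79.25 60.4
lower_step 0.87 [322. 204. 380. 258.] 1819 zmed 0.0281
   rect [530.7 324.8] [120.8 144.5] 89.48 28.7
lower_step 0.64 [375. 177. 423. 218.] 1564 zmed 0.0282
   rect [335.7 399.6] [144.6 118.3] 15.54 28.7
tray 0.65 [129. 150. 188. 189.] 1605 zmed 0.0169
   rect [ 542.2 -329.6] [167.8 156.1] 0.12 16.9
```

View pics/side_crop.png

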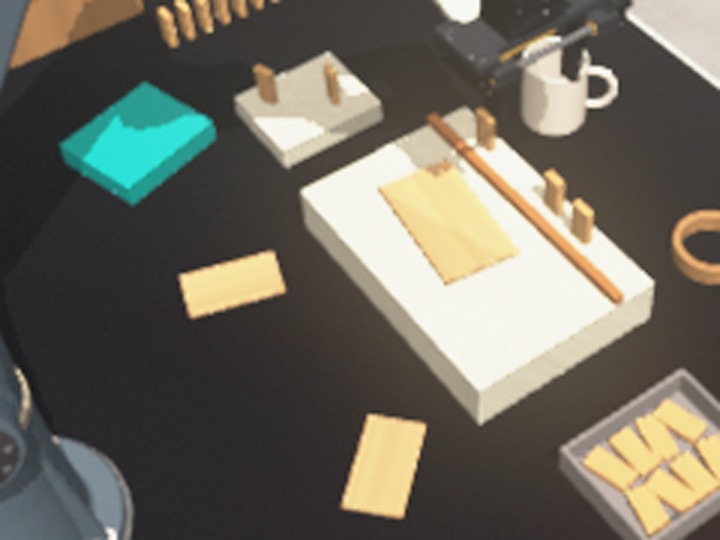

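View pics/scene_crop.png

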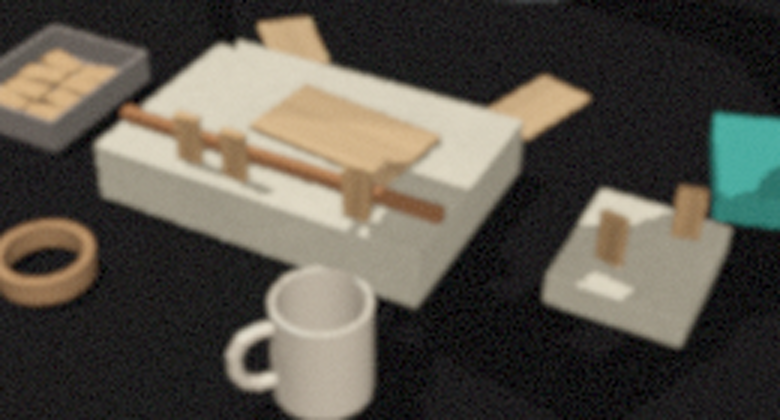

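The crop confirms it. The plate on the step measures about 165×90 mm and the two on the table about 108×62 mm, so the step plate is the one meant. The white low step with two blocks is at the +y end, and the turquoise one is the decoy. Next I'll fit the step and rail edges more exactly and look through the wrist camera.

```bash
cat >> h.py <<'E'
def wcloud(d,s):
    i=bot.camera_info('wrist');K=np.array(i['K']);M=np.array(i['mount'])
    v,u=np.mgrid[:384,:512]
    c=np.stack([(u-K[0,2])/K[0,0]*d,(v-K[1,2])/K[1,1]*d,d],-1)
    T=c@M[:3,:3].T+M[:3,3]
    X=T@np.array(s['tcp_rot']).T+np.array(s['position']); X[d<=0]=np.nan
    return X
def getcloud(cam):
    s=bot.read_state(); p,d=bot.capture(cam)
    return p,(wcloud(d,s) if cam=='wrist' else cloud(cam,d))
E
python3 - <<'E'
from h import *
p,X=getcloud('wrist'); cv2.imwrite('pics/wrist0.png',p)
print(bot.camera_info('wrist')['mount'])
for t in ('plate','step'):
    for r in bot.trace('wrist',t):
        P=X[r['region']]; P=P[~np.isnan(P[:,0])]
        zm=np.median(P[:,2]); print(t,round(r['p'],2),np.round(r['bbox']),zm, *rect(P[abs(P[:,2]-zm)<.004]))
# height map strategies
for c in ('side','scene','wrist'):
    if c!='wrist': p,X=getcloud(c)
    P=X.reshape(-1,3); P=P[~np.isnan(P[:,0])]
    z=P[:,2]; inb=(P[:,0]>.35)&(P[:,0]<.75)&(P[:,1]>-.25)&(P[:,1]<.24)
    S=P[inb&(abs(z-.0595)<.004)]
    print(c,'step z',np.median(S[:,2]))
    # front edge: min x per y-bin ; ends: per x bin
    def edge(k,o,lo,hi,f):
        b=np.arange(lo,hi,.01); pts=[]
        for q in b:
            m=abs(S[:,o]-q)<.005
            if m.sum()>5: pts.append((q,f(S[m,k])))
        pts=np.array(pts)
        if len(pts)<4: return None
        a=np.polyfit(*pts.T,1); r=pts[:,1]-np.polyval(a,pts[:,0]); k=abs(r)<.004
        if k.sum()>3: a=np.polyfit(*pts[k].T,1)
        return np.round([a[0],a[1]*1000],4)
    print(' front x=a*y+b',edge(0,1,-.14,.14,np.min),' +y end y=a*x+b',edge(1,0,.45,.58,np.max),' -y end',edge(1,0,.45,.58,np.min))
    Rl=P[inb&(z>.070)&(z<.078)&(P[:,0]>.58)&(P[:,0]<.64)]
    if len(Rl)>20: 
        vx,vy,x0,y0=cv2.fitLine((Rl[:,:2]*1000).astype(np.float32),cv2.DIST_HUBER,0,.01,.01).ravel(); print(' rail yaw deg',np.degrees(np.arctan2(-vx,vy)),'x at y=0',x0-vx/vy*y0, len(Rl), np.percentile(Rl[:,1],[1,99]))
E
```

```text
[[-4.42859525e-04 -9.66014025e-01 -2.58489281e-01  6.98081678e-02]
 [ 9.99999736e-01 -5.76821182e-04  4.42408843e-04  6.50472864e-04]
 [-5.76475239e-04 -2.58489016e-01  9.66014025e-01 -1.62209459e-01]
 [ 0.00000000e+00  0.00000000e+00  0.00000000e+00  1.00000000e+00]]
plate 0.81 [122.  54. 223. 219.] 0.06788937420977811 [535.4  32. ] [160.   90.5] 83.07 67.9
plate 0.56 [ 1. 14. 36. 74.] 0.004999953206097418 [354.9 133.5] [61.  36.4] 74.67 5.0
step 0.89 [ 46.   2. 299. 313.] 0.059995788166417346 [545.5  -2.8] [333.  230.6] 89.9 59.9
side step z 0.058533611596208374
 front x=a*y+b [3.600000e-03 4.283214e+02]  +y end y=a*x+b [-1.700000e-02  1.758611e+02]  -y end [ 2.300000e-03 -1.728721e+02]
 rail yaw deg -0.32660347 x at y=0 608.9517 254 [-0.16905713  0.16191145]
scene step z 0.05890983985322841
 front x=a*y+b [-3.1000e-03  4.3044e+02]  +y end y=a*x+b [-7.000000e-04  1.723389e+02]  -y end [-1.200000e-02 -1.607777e+02]
 rail yaw deg -179.93652 x at y=0 612.88947 292 [-0.16149189  0.16991951]
wrist step z 0.05890983985322841
 front x=a*y+b [-3.1000e-03  4.3044e+02]  +y end y=a*x+b [-7.000000e-04  1.723389e+02]  -y end [-1.200000e-02 -1.607777e+02]
 rail yaw deg -179.93652 x at y=0 612.88947 292 [-0.16149189  0.16991951]
```

View pics/wrist0.png

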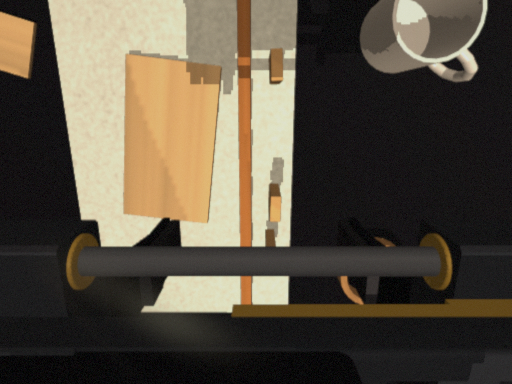

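The wrist view shows the plate at pixels (122–223, 54–219), centred at about (535, 32) mm with yaw −6.9°. The step is nearly aligned with the world axes, the rail runs along column ~245, and the blocks stand behind the rail. My plan has two parts:

1. Push +y on the plate's −y end with two partly open fingers.
2. Turn 90° and push +x against the rail.

>>> {"method": "servo_tool", "body": {"increments": [[0.425,[-28,-32,0],0],[0.425,[-28,-32,30],0],[0.425,[-27,-30,50],0],[0.425,[0,0,50],0],[0.425,[0,0,15],0]]}}

```text
time_s: 1.78
position: [0.5299, -0.082, 0.0767]
tcp_rot: [[0.001, 1.0, -0.005], [1.0, -0.001, 0.002], [0.002, -0.005, -1.0]]
force: [0.5, 0.7, 0.8]
opening: 0.595
```

>>> {"method": "servo_tool", "body": {"increments": [[0.425,[0,0,8],0],[0.425,[0,0,5],0],[0.425,[0,0,0],0]]}}

```text
time_s: 2.15
position: [0.5328, -0.0822, 0.0668]
tcp_rot: [[-0.001, 1.0, 0.002], [1.0, 0.001, -0.001], [-0.001, 0.002, -1.0]]
force: [0.3, -0.1, 0.2]
opening: 0.576
```

Run:
```python
from h import *
s=bot.read_state(); print(s['position'],s['force'])
p,X=getcloud('wrist'); cv2.imwrite('pics/wrist1.png',p)
```

```text
[ 0.53276242 -0.08218572  0.06677741] [ 0.25091475 -0.10699141  0.23299731]
```

View pics/wrist1.png

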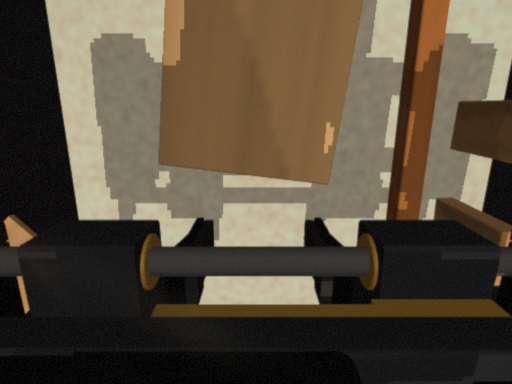

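The wrist view shows the plate's near end at rows ~165–183, just ahead of the two fingers and centred between them (columns 160–330). The force is near zero. I'll go slightly lower and start pushing +y.

>>> {"method": "servo_tool", "body": {"increments": [[0.425,[0,0,1.5],0],[0.425,[5,0,0],0],[0.425,[5,0,0],0],[0.425,[5,0,0],0]]}}

```text
time_s: 2.7
position: [0.5317, -0.0668, 0.0645]
tcp_rot: [[-0.0, 1.0, -0.0], [1.0, 0.0, 0.0], [0.0, -0.0, -1.0]]
force: [1.0, 0.1, 0.1]
opening: 0.574
```

>>> {"method": "servo_tool", "body": {"increments": [[0.425,[5,0,0],0],[0.425,[5,0,0],0],[0.425,[5,0,0],0]]}}

```text
time_s: 3.08
position: [0.5319, -0.0519, 0.0644]
tcp_rot: [[-0.0, 1.0, 0.0], [1.0, 0.0, -0.0], [-0.0, 0.0, -1.0]]
force: [-0.7, 0.1, 0.3]
opening: 0.575
```

Run:
```python
from h import *
p,X=getcloud('wrist'); cv2.imwrite('pics/wrist2.png',p)
```

```text
(no output)
```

View pics/wrist2.png

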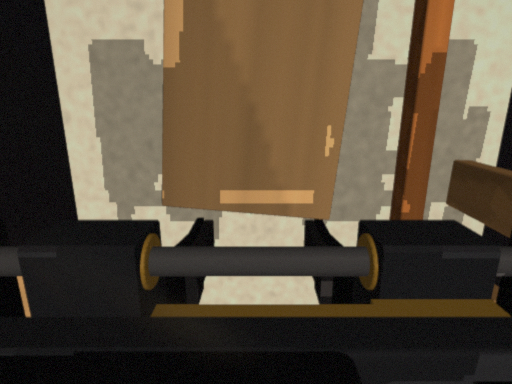

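The plate's edge (row ~215) has reached the right finger and it is starting to square up. I'll keep pushing.

>>> {"method": "servo_tool", "body": {"increments": [[0.425,[5,0,0],0],[0.425,[5,0,0],0],[0.425,[6,0,0],0],[0.425,[7,0,0],0],[0.425,[7,0,0],0]]}}

```text
time_s: 3.75
position: [0.5317, -0.0217, 0.0644]
tcp_rot: [[-0.0, 1.0, -0.0], [1.0, 0.0, 0.0], [0.0, -0.0, -1.0]]
force: [0.3, -1.4, 0.4]
opening: 0.572
```

>>> {"method": "servo_tool", "body": {"increments": [[0.425,[7,0,0],0],[0.425,[7,0,0],0],[0.425,[6,0,0],0],[0.425,[5,0,0],0],[0.425,[5,0,0],0]]}}

```text
time_s: 4.38
position: [0.5318, 0.0081, 0.0644]
tcp_rot: [[-0.0, 1.0, -0.0], [1.0, 0.0, -0.0], [-0.0, -0.0, -1.0]]
force: [0.4, -1.2, -0.3]
opening: 0.575
```

Run:
```python
from h import *
for c in ('wrist','side','scene'):
    p,X=getcloud(c); cv2.imwrite(f'pics/{c}3.png',p)
    for t in ('plate','step'):
      for r in bot.trace(c,t):
        P=X[r['region']]; P=P[~np.isnan(P[:,0])]
        zm=np.median(P[:,2]); print(c,t,round(r['p'],2),np.round(r['bbox']),zm.round(4), *rect(P[abs(P[:,2]-zm)<.005]))
```

```text
wrist plate 0.92 [147.   0. 344. 218.] 0.068 [525.5  71.3] [105.2  90.5] 89.94 68.0
wrist plate 0.7 [ 0.  1. 18. 67.] 0.0042 [367.1 121.9] [45.   6.6] 73.46 4.2
wrist step 0.66 [ 43.   1. 512. 307.] 0.0601 [545.9  43.3] [231.4 165.6] 0.0 60.0
side plate 0.78 [216. 266. 244. 305.] 0.0034 [ 322.1 -154.8] [112.7  62.8] 41.91 3.5
side plate 0.64 [210. 178. 256. 212.] 0.0658 [519.9  96.3] [ 86.7 162.2] 1.33 65.9
side plate 0.56 [163. 214. 193. 236.] 0.0031 [317.9 139.5] [ 64.  105.8] 74.32 3.1
side step 0.92 [199. 186. 317. 268.] 0.0572 [542.7  -0.9] [347.3 232. ] 89.96 57.9
scene plate 0.97 [242. 171. 312. 208.] 0.0666 [524.9  99.1] [163.3  95.8] 89.37 66.7
scene plate 0.66 [304. 167. 337. 185.] 0.004 [315.3 144.4] [ 66.5 112.4] 74.48 4.0
scene plate 0.58 [226. 148. 244. 155.] 0.0038 [ 321.3 -166.4] [80.6 26.1] 66.45 3.8
scene step 0.82 [172. 153. 313. 242.] 0.0578 [544.3   5.1] [236.2 350.7] 0.11 58.8
```

View pics/wrist3.png

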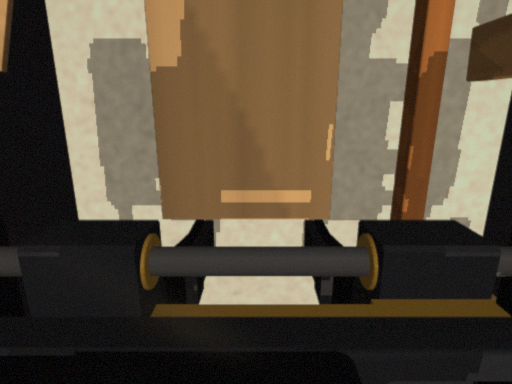

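View pics/scene3.png

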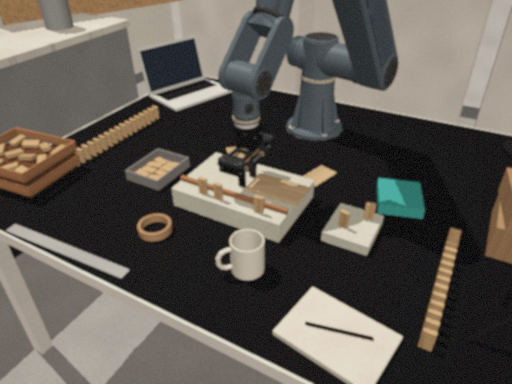

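The wrist view shows the plate squared up (yaw ≈ 0) with its near edge at row 218 against both fingers. Its centre is at about (525, 98.7) mm. I'll push 30 mm further, then back off, lift and turn.

>>> {"method": "servo_tool", "body": {"increments": [[0.425,[6,0,0],0],[0.425,[7,0,0],0],[0.425,[7,0,0],0],[0.425,[6,0,0],0],[0.425,[4,0,0],0]]}}

```text
time_s: 5.45
position: [0.5318, 0.0383, 0.0644]
tcp_rot: [[-0.001, 1.0, 0.0], [1.0, 0.001, -0.0], [-0.0, 0.0, -1.0]]
force: [0.6, -1.9, 0.2]
opening: 0.575
```

>>> {"method": "servo_tool", "body": {"increments": [[0.425,[-10,0,0],0],[0.425,[-10,0,-20],0],[0.425,[0,0,-50],0],[0.425,[0,0,-50],0],[0.425,[0,0,-30],0]]}}

```text
time_s: 6.08
position: [0.5327, 0.0168, 0.217]
tcp_rot: [[0.001, 1.0, 0.004], [1.0, -0.001, -0.001], [-0.001, 0.004, -1.0]]
force: [0.4, 0.9, -0.1]
opening: 0.577
```

>>> {"method": "servo_tool", "body": {"increments": [[0.2,[40,0,0],0],[0.2,[40,0,0],0],[0.2,[0,0,0],0]]}}

```text
time_s: 6.45
position: [0.5314, 0.0991, 0.2145]
tcp_rot: [[-0.003, 1.0, -0.0], [1.0, 0.003, 0.0], [0.0, -0.0, -1.0]]
force: [1.3, -1.1, -0.2]
opening: 0.775
```

Run:
```python
from h import *
for c in ('wrist','side','scene'):
    p,X=getcloud(c); cv2.imwrite(f'pics/{c}4.png',p); np.save(f'pics/{c}4X.npy',X)
    for t in ('plate','step'):
      for r in bot.trace(c,t):
        P=X[r['region']]; P=P[~np.isnan(P[:,0])]
        zm=np.median(P[:,2]); 
        if zm<.02: continue
        print(c,t,round(r['p'],2),np.round(r['bbox']),zm.round(4), *rect(P[abs(P[:,2]-zm)<.005]))
```

```text
wrist plate 0.71 [202.  57. 302. 223.] 0.0679 [525.1 129.6] [159.6  90.4] 89.93 67.9
wrist step 0.66 [155. 102. 392. 319.] 0.0601 [545.5  51. ] [240.2 230.5] 89.84 60.0
side plate 0.89 [206. 170. 254. 205.] 0.0654 [524.3 126.3] [ 96.6 167.1] 0.68 65.5
side plate 0.44 [274. 145. 303. 176.] 0.0537 [777.6 130.1] [ 80.9 103. ] 14.61 54.4
side step 0.83 [202. 164. 316. 268.] 0.0575 [542.3  -2.4] [344.6 234.9] 89.98 58.0
scene plate 0.59 [254. 176. 321. 213.] 0.0667 [525.2 128.4] [164.8  92.8] 89.61 66.8
scene step 0.83 [173. 154. 314. 240.] 0.0581 [545.8   2.1] [237.4 342.1] 0.1 58.9
scene step 0.75 [215. 225. 270. 279.] 0.0545 [790.9 145.8] [ 77.7 103.5] 80.26 54.6
scene step 0.58 [214. 182. 225. 201.] 0.0867 [643.6 -20.2] [ 8.3 24.2] 12.88 87.1
```

View pics/wrist4.png

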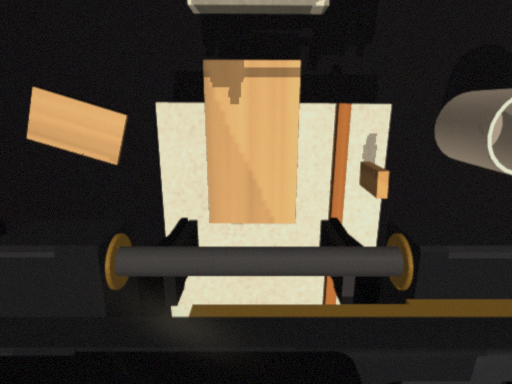

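The wrist view shows the plate at rows 60–223 and the step's far end at row 103, which gives about 38 mm overhang. The plate is parallel to the rail, with a gap of about 35 mm. I'll turn 90° so both fingers can push the front edge evenly, centred at y ≈ 130.

>>> {"method": "servo_tool", "body": {"increments": [[0.2,[0,0,0],10],[0.2,[0,0,0],10],[0.2,[0,0,0],10],[0.2,[0,0,0],10],[0.2,[0,0,0],10]]}}

```text
time_s: 7.52
position: [0.5318, 0.0974, 0.2144]
tcp_rot: [[0.77, 0.638, -0.0], [0.638, -0.77, -0.0], [-0.0, 0.0, -1.0]]
force: [0.1, -0.1, -0.8]
opening: 0.798
```

>>> {"method": "servo_tool", "body": {"increments": [[0.2,[0,0,0],10],[0.2,[0,0,0],10],[0.2,[0,0,0],10],[0.2,[0,0,0],10],[0.2,[0,0,0],0]]}}

```text
time_s: 8.15
position: [0.5318, 0.0975, 0.2144]
tcp_rot: [[1.0, 0.002, -0.0], [0.002, -1.0, -0.0], [-0.0, 0.0, -1.0]]
force: [-0.5, 0.6, 0.4]
opening: 0.801
```

Run:
```python
from h import *
s=bot.read_state(); print(s['position'],s['tcp_rot'].round(4),s['opening'],s['joint_positions'])
```

```text
[0.5318443  0.09746301 0.21439392] [[ 1.      0.0016 -0.    ]
 [ 0.0016 -1.     -0.    ]
 [-0.      0.     -1.    ]] 0.8012534483258033 [-1.46054795e+00  2.43379264e+01  9.47408860e+01 -2.72147181e-03
  6.09232162e+01  8.84485541e+01]
```

>>> {"method": "servo_tool", "body": {"increments": [[0.2,[-38,-15,0],0],[0.2,[-38,-15,0],0],[0.2,[0,0,50],0],[0.2,[0,0,50],0],[0.2,[0,0,35],0]]}}

```text
time_s: 8.78
position: [0.4554, 0.1277, 0.0779]
tcp_rot: [[1.0, 0.003, -0.001], [0.003, -1.0, -0.0], [-0.001, 0.0, -1.0]]
force: [-0.0, -0.9, -0.7]
opening: 0.8
```

>>> {"method": "servo_tool", "body": {"increments": [[0.2,[0,0,10],0],[0.2,[0,0,5],0],[0.2,[0,0,0],0],[0.2,[5,0,0],0],[0.2,[5,0,0],0]]}}

```text
time_s: 9.4
position: [0.467, 0.1278, 0.0653]
tcp_rot: [[1.0, 0.0, 0.002], [0.0, -1.0, 0.0], [0.002, -0.0, -1.0]]
force: [0.5, -0.1, -0.0]
opening: 0.804
```

>>> {"method": "servo_tool", "body": {"increments": [[0.2,[5,0,0],0],[0.2,[5,0,0],0],[0.2,[5,0,0],0]]}}

```text
time_s: 9.78
position: [0.4809, 0.1278, 0.0644]
tcp_rot: [[1.0, 0.0, -0.0], [0.0, -1.0, -0.0], [-0.0, 0.0, -1.0]]
force: [-0.0, -0.7, 0.6]
opening: 0.798
```

Run:
```python
from h import *
for c in ('wrist','side'):
    p,X=getcloud(c); cv2.imwrite(f'pics/{c}5.png',p)
    for r in bot.trace(c,'plate'):
        P=X[r['region']]; P=P[~np.isnan(P[:,0])]
        zm=np.median(P[:,2]); 
        if zm<.02: continue
        print(c,round(r['p'],2),np.round(r['bbox']),zm.round(4), *rect(P[abs(P[:,2]-zm)<.005]))
```

```text
wrist 0.81 [ 84.  35. 428. 217.] 0.068 [537.7 129.1] [160.4  89.8] 89.98 68.0
side 0.76 [221. 172. 259. 201.] 0.0657 [537.1 123.5] [160.6  91.6] 88.73 65.8
```

View pics/wrist5.png

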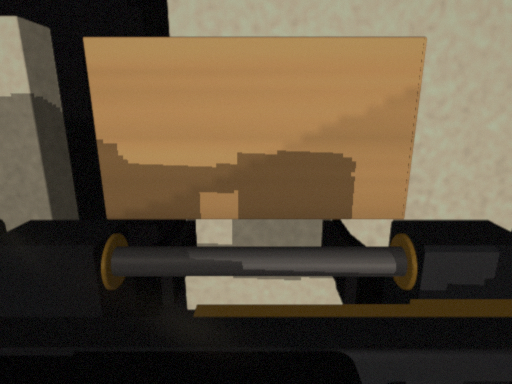

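The plate is square against both fingers (front edge at row 218), with its centre at (537.7, 129.1). About 23 mm remains to the rail. I'll close that, slowing at the end and watching the force.

>>> {"method": "servo_tool", "body": {"increments": [[0.2,[5,0,0],0],[0.2,[5,0,0],0],[0.2,[5,0,0],0],[0.2,[3,0,0],0],[0.2,[2,0,0],0]]}}

```text
time_s: 10.6
position: [0.5008, 0.1278, 0.0644]
tcp_rot: [[1.0, 0.0, -0.001], [0.0, -1.0, -0.0], [-0.001, 0.0, -1.0]]
force: [-1.6, -0.5, 0.5]
opening: 0.797
```

>>> {"method": "servo_tool", "body": {"increments": [[0.2,[1,0,0],0],[0.2,[1,0,0],0]]}}

```text
time_s: 10.85
position: [0.5026, 0.1278, 0.0644]
tcp_rot: [[1.0, 0.0, -0.0], [0.0, -1.0, -0.0], [-0.0, 0.0, -1.0]]
force: [-1.0, -0.6, 0.8]
opening: 0.8
```

>>> {"method": "servo_tool", "body": {"increments": [[0.2,[1,0,0],0],[0.2,[0,0,0],0]]}}

```text
time_s: 11.1
position: [0.504, 0.1278, 0.0644]
tcp_rot: [[1.0, -0.0, 0.0], [-0.0, -1.0, 0.0], [0.0, -0.0, -1.0]]
force: [0.3, -0.7, 0.3]
opening: 0.801
```

Not in contact with the rail yet (force ≈ 1 N). I'll continue in small steps.

>>> {"method": "servo_tool", "body": {"increments": [[0.2,[0.5,0,0],0],[0.2,[0.5,0,0],0]]}}

```text
time_s: 11.35
position: [0.504, 0.1278, 0.0644]
tcp_rot: [[1.0, -0.0, -0.002], [-0.0, -1.0, -0.0], [-0.002, 0.0, -1.0]]
force: [-2.5, -0.8, 1.2]
opening: 0.8
```

>>> {"method": "servo_tool", "body": {"increments": [[0.2,[0.5,0,0],0],[0.2,[0.5,0,0],0]]}}

```text
time_s: 11.6
position: [0.5042, 0.1278, 0.0643]
tcp_rot: [[1.0, -0.0, -0.003], [-0.0, -1.0, -0.0], [-0.003, 0.0, -1.0]]
force: [-4.4, 0.4, 3.6]
opening: 0.803
```

Run:
```python
from h import *
for c in ('wrist','side'):
    p,X=getcloud(c); cv2.imwrite(f'pics/{c}6.png',p)
    for r in bot.trace(c,'plate'):
        P=X[r['region']]; P=P[~np.isnan(P[:,0])]
        zm=np.median(P[:,2]); 
        if zm<.02: continue
        print(c,round(r['p'],2),np.round(r['bbox']),zm.round(4), *rect(P[abs(P[:,2]-zm)<.004]))
print(bot.read_state()['force'])
```

```text
wrist 0.8 [ 83.  33. 430. 215.] 0.068 [561.4 129. ] [ 90.1 160.5] 0.03 68.0
side 0.64 [227. 166. 262. 200.] 0.0654 [558.6 122.2] [ 93.6 155.8] 0.48 65.3
[-5.0970593  -0.41824751  4.3470267 ]
```

View pics/wrist6.png

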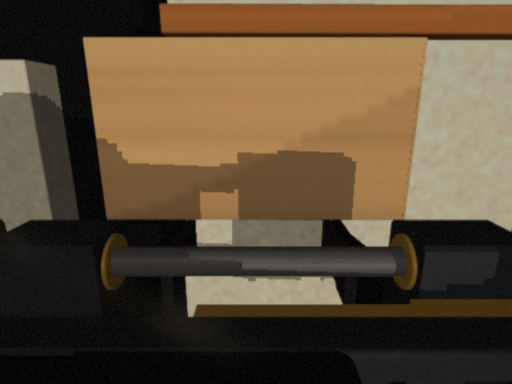

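The TCP stopped at x=504 while the force rose to about 5 N, so the plate is against the rail. The wrist view shows its back edge (row 38) meeting the rail along its full supported length. I'll back off, lift and check.

>>> {"method": "servo_tool", "body": {"increments": [[0.2,[-5,0,0],0],[0.2,[-15,0,0],0],[0.2,[-10,0,-50],0],[0.2,[0,0,-50],0],[0.2,[0,0,-50],0]]}}

```text
time_s: 12.42
position: [0.4753, 0.1277, 0.2157]
tcp_rot: [[1.0, 0.0, 0.001], [0.0, -1.0, -0.0], [0.001, 0.0, -1.0]]
force: [1.5, 0.4, -0.4]
opening: 0.798
```

>>> {"method": "servo_tool", "body": {"increments": [[0.2,[0,0,-10],0],[0.2,[0,0,0],0],[0.2,[0,0,0],0]]}}

```text
time_s: 12.8
position: [0.4744, 0.1277, 0.2227]
tcp_rot: [[1.0, -0.0, -0.004], [-0.0, -1.0, -0.0], [-0.004, 0.0, -1.0]]
force: [-1.0, -0.2, -0.1]
opening: 0.801
```

Run:
```python
from h import *
for c in ('wrist','side','scene'):
    p,X=getcloud(c); cv2.imwrite(f'pics/{c}7.png',p); np.save(f'pics/{c}7X.npy',X)
    for t in ('plate','step'):
      for r in bot.trace(c,t):
        P=X[r['region']]; P=P[~np.isnan(P[:,0])]
        zm=np.median(P[:,2]); 
        if zm<.02: continue
        print(c,t,round(r['p'],2),np.round(r['bbox']),zm.round(4), *rect(P[abs(P[:,2]-zm)<.005]))
    if c=='wrist':
        P=X.reshape(-1,3);P=P[~np.isnan(P[:,0])]
        R=P[(abs(P[:,2]-.074)<.003)&(P[:,0]>.59)&(P[:,0]<.63)&(P[:,1]<.18)&(P[:,1]>-.18)]
        print('rail',rect(R))
        S=P[(abs(P[:,2]-.060)<.003)&(P[:,0]>.44)&(P[:,0]<.65)&(P[:,1]>.1)&(P[:,1]<.19)]
        for x in np.arange(.45,.65,.02):
            m=abs(S[:,0]-x)<.01
            if m.sum()>10: print(round(x,2),np.percentile(S[m,1],99.5).round(4),end='; ')
cv2.imwrite('pics/scene7c.png',cv2.resize(p[140:280,140:400],None,fx=3,fy=3,interpolation=cv2.INTER_CUBIC))
```

```text
wrist plate 0.86 [169.  36. 345. 133.] 0.068 [561.6 129.1] [160.4  89.5] 89.97 68.0
wrist step 0.71 [210.   1. 512. 216.] 0.0601 [535.1  11.7] [319.7 207.3] 89.97 60.0
rail (array([611.6,  34.1]), array([273.6,  12.8]), 90.0, np.float64(74.0))
0.45 0.1708; 0.47 0.1711; 0.49 0.1706; 0.51 0.1708; 0.63 0.1701; side plate 0.64 [217. 168. 263. 198.] 0.0657 [557.8 125.7] [ 95.1 164.3] 0.22 65.9
side step 0.98 [201. 165. 319. 268.] 0.0575 [543.9  -1.1] [345.2 234.3] 89.79 57.9
scene plate 0.97 [249. 182. 316. 217.] 0.0668 [561.  130.2] [ 93.7 161.2] 0.36 66.8
scene step 0.68 [173. 151. 316. 239.] 0.0581 [545.6   2.5] [341.2 235.3] 89.75 58.8
scene step 0.23 [195. 175. 209. 196.] 0.0864 [640.9 -72.9] [ 8.5 28. ] 10.16 85.9
```

View pics/wrist7.png

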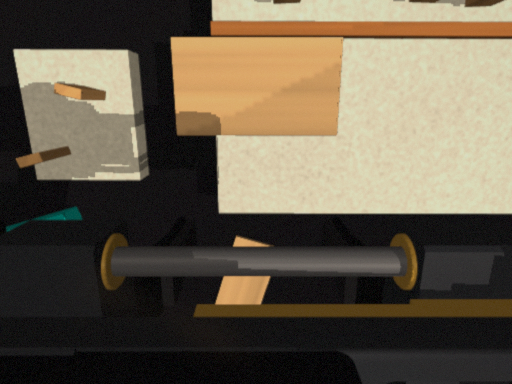

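View pics/scene7c.png

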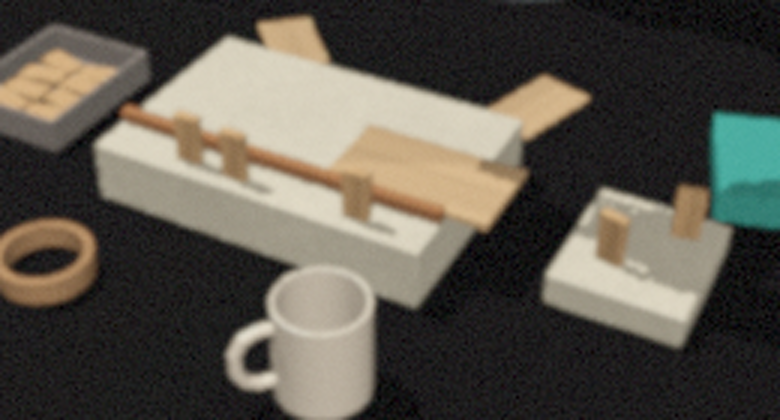

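Run:
```python
from rig import bot
print(bot.hand_in())
```

```text
the job is handed in; nothing more can be done
None
```

I pushed the largest plate (160×90 mm, the one on the raised step) until it lay flush along the back rail, sticking out about 38 mm towards the white low step. I then handed the job in at about 13 s on the robot's clock.

**How:** two partly open fingertips pushed its −y end, which also squared it up. I then turned the gripper 90° and pushed its front edge with both fingertips until it met the rail, at about 5–6 N. It was never gripped or lifted.

**Last checks, with the arm lifted clear:**

| Check | Result |
|---|---|
| Gap to rail | none: plate edge at x ≈ 606.5 mm, rail face ≈ 605.5 mm, equal within camera error |
| Angle to rail | about 0.0° (wrist camera) |
| Flatness | plate top at z = 68 mm, so flat on the 60 mm step |
| Overhang, wrist camera | about 38 mm |
| Overhang, scene and side cameras | about 37–38 mm |
| Blocks, tape roll and mug | all five blocks upright; tape roll and mug where they were |

The overhang is about 2 mm short of 40 mm. I left it, because another push could have moved the plate off the rail. The cameras disagree by a few mm on absolute positions, so I compared the plate and the step within one camera at a time.

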